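Tare the dial scale for a sample cup

ROBOT

A 6-joint arm with a two-finger parallel gripper is mounted at the origin on the work surface. World frame = base frame: x ahead of the robot, y to its left, z up, the work surface at z = 0. Lengths are in mm, angles in rad, forces in N, time in s.
With the tool pointing down it reaches from about 350 to 975 mm from the base axis. Payload 7.1 kg.
Tool frame: the origin (TCP) lies midway between the tips of the shut fingers; the grasp point (between the pads) lies 19 mm behind it; z points along the fingers, y is the line along which they close (so a half turn about z gives the same grasp; the last joint's range is limited). The gripper opens to 88 mm and grips with 3 to 60 N. Pads are 20 mm wide; open, the fingers measure 115 mm over their backs; the gripper's body (75 mm by 178 mm) begins 61 mm behind the grasp point.
Start: joints at [1.237, 0.423, 1.63, -0, 1.089, -0.019], TCP at [193.484, 594.28, 222.675] pointing down, gripper open.
Joint ranges: [-3, 3], [-0.9, 2.11], [0.09, 2.58], [-1.31, 4.45], [0.11, 2.69], [-2.54, 2.54]. Speed limits (rad/s): [2.39, 2.39, 3.01, 3.14, 3.14, 3.14].

INTERFACE

Orientations are given as a rotation vector (axis times angle).
In Python, from workcell import get_obs, get_image, camera_params, close_job gives the robot as it stands.
- The arm moves only by the shell command python3 -m creep 'ROWS' [OPENING]. ROWS is a JSON object of lists of equal length, an entry for each row: "delta_pos": the shift along the tool's x, y, z in m, a list of three; "twist": the turn, a rotation vector about the tool's x, y, z in degrees, a list of three. A call has 1 to 20 rows; each row shifts and turns the commanded pose from where the row before left it, along the tool's axes as they then stand; what a row does not reach is not made up. A row lasts 1/12 s, in which the tool goes at most 41.7 mm and 7.16 degrees, less where a joint would pass 70% of its speed; a pose out of reach is approached as far as the arm can. A call with a gripper value outside its range is refused whole. OPENING is the opening, from 0 (shut) to 1 (fully open), set as the call begins (- or left out, the last holds). The fingers move at their own pace and stop on an object; the grip force is fixed at half the most. Time passes only in rows, so rows that do not move let the fingers close. It gives the time, the measured TCP pose, the force, the opening and the grip force at its end, in the units of the state.
- get_obs(): the state, without advancing time (a new reading comes with each control period).
- get_image(name): name is "scene" or "top"; returns (picture, depth): 480x640x3 uint8, red, green, blue; 480x640 float32, mm along the optical axis (not along the pixel's ray), 0 where there is no reading.
- camera_params(name): a dict with "camera_matrix" (3x3 intrinsics, pixels), "extrinsics" (4x4, takes a point from camera to world coordinates). Camera axes: x right, y down, z forward; pixel columns grow to the right and rows downward; lengths in mm; the calibration is good to about 2 mm. A picture is of the moment at which its call begins. camera_params takes no time and is no camera call.
- close_job(): hands the job in; it is judged then, once.
The state is a dict: "t": time; "qpos": joint angles; "qvel": joint speeds; "joint_torque": joint torques, N m; "ee_pos": TCP position; "orientation": TCP orientation; "ft_force": force on the tool from outside, world axes, zero at the start; "moment": the same for the moment, N m; "width": finger opening in mm; "grasp_force": force on a finger pad.
Only numpy, scipy, OpenCV 4.12 (cv2) and the standard library are available. Lean on these libraries where they do the work, as an engineer would, in place of code of your own. Each camera call takes 0.05 s, during which the arm holds its last target. There are 200 camera calls.

TASK

Tare the bench scale for the empty cup: set the tall steel cup gently and upright in the middle of the scale's round pan and let go, then turn the dial by its black centre knob, which has some play, until the broad zero mark stands right at the tip of the pointer. Leave the cup on the pan, and do not push the dish, the metal sample or the brush about.

Things in the scene. Friction and masses are not known exactly. Their poses are not given: they have to be found in the camera images.
- scale: Bench dial scale, fixed to the desk: white housing 180 (x) x 360 (y) x 50 mm high, green band. Origin: centre of its underside, on the desk. On its top, at y = +90 mm, is the sprung pan; at y = -90 mm is the dial.
- pan_top (a point): Centre of the upper face of the scale's flat steel pan, 124 mm in diameter, 6 mm thick, no rim; 78 mm above the desk when empty. The pan is sprung: it sinks 4 to 9 mm under the cup (0.4 N per mm, 14 mm at most) and the pointer turns with it, clockwise from above.
- knob_grip (a point): On the upright axis of the round black knob at the height to grip, 12 mm below its top, 90 mm above the desk. Knob: 52 mm in diameter, 39 mm high. It turns the dial (white face, steel ring 140 mm across, its top 14 mm above the housing) endlessly either way, but has up to 0.24 rad of free play before the dial follows. The dial (friction 0.15 N m) stays where left.
- zero_mark (a point): Inner end of the zero mark on the dial's white face, 52 mm from the knob's axis: the one broad black mark (15 mm long radially, 8 mm wide), with a black raised pip on the steel ring just outside it; the 15 other marks are short and thin. Turns with the dial.
- pointer_tip (a point): Tip of the black pointer, 52 mm from the knob's axis, about 6 mm wide; it lies over the dial face under the clear cover and comes out from beneath the knob. It turns only with the load on the pan, not with the knob.
- cup: Empty tall steel cup, open at the top, straight sided: 60 mm in diameter, 80 mm high, wall 3 mm, 0.17 to 0.35 kg. Origin: centre of its underside; z up along its axis.
- dish: Bystander: shallow steel dish, 110 mm in diameter, 30 mm high. Origin: centre of its underside.
- sample: Bystander: solid dark steel sample, 60 mm in diameter, 30 mm high. Origin: centre of its underside.
- brush: Bystander: flat brush with wooden handle, 200 mm long, lying along its x axis. Origin: middle of its underside.
Things that resemble listed ones, but are neither listed nor needed, are in the scene too. Leave any blue or yellow look-alike of the cup alone.

How it is judged (in metres and radians):
On the way, in this order (a step that is already met when the one before it is completed fails the run):
1. the cup stands upright on the pan and is let go (horizontal distance between cup and pan_top below 0.03 m and z of cup in the frame of pan_top between -0.004 and 0.004 m and angle between cup's own z axis and vertical below 0.1 rad and contact force between cup and scale above 0.5 N and contact force between cup and the fingers below 0.05 N), for 0.3 s.
2. with the cup on the pan, the zero mark is turned to the pointer's tip (all of step 1 and horizontal distance between zero_mark and pointer_tip below 0.005 m), for 0.3 s.
At the end, for the whole second after the job is handed in: The cup stands upright (within 0.1 rad) and at rest on the pan, its centre within 30 mm of the pan's centre, released, and the zero mark's inner end is within 5 mm of the pointer's tip (all of step 2 and linear speed of cup below 0.01 m/s); the robot touches nothing.
It fails at once if the cup is pressed or dropped onto the scale with more than 20 N (contact force between cup and scale above 20 N).
It fails at once if the shallow dish is pushed more than 25 mm (distance of dish from where it was at the start of the episode above 0.025 m).
It fails at once if the metal sample is pushed more than 25 mm (distance of sample from where it was at the start of the episode above 0.025 m).
It fails at once if the brush is pushed more than 25 mm (distance of brush from where it was at the start of the episode above 0.025 m).
It also fails if it takes over 64 s, if anything falls off the work surface, if the arm or the gripper's body presses on something with over 40 N, if the wrist force passes 120 N, or if a joint passes its speed limit or range.

## Working session

There is one attempt and no reset: what is moved stays moved. The work goes in short steps, Python scripts to look and compute and a shell command to move; the robot and the scene stay as the last step left them, time stands still between calls to the robot, and variables do not carry over. Pictures are saved under pics/ and viewed, at most 10 in all, crops included, and the job is handed in when it is done.

```bash
mkdir -p pics; cat > h.py <<'E'
import numpy as np, cv2
from workcell import *
def P(n):
    p=camera_params(n); return np.array(p["camera_matrix"]),np.array(p["extrinsics"])
def ray(n,u,v,z):
    K,T=P(n); d=T[:3,:3]@np.linalg.inv(K)@[u,v,1]; o=T[:3,3]; return o+d*(z-o[2])/d[2]
def cloud(n,dep):
    K,T=P(n); v,u=np.mgrid[:480,:640]; c=np.stack([u,v,np.ones_like(u)],-1)@np.linalg.inv(K).T*dep[...,None]
    return c@T[:3,:3].T+T[:3,3]
E
python3 - <<'E'
from h import *
print(get_obs())
for n in("scene","top"):
    im,d=get_image(n); cv2.imwrite(f"pics/{n}0.png",im[...,::-1]); np.savez(f"{n}0.npz",im=im,d=d); print(n,P(n))
E
```

```text
{'t': 0.0, 'qpos': array([ 1.23703154e+00,  4.23819814e-01,  1.63066285e+00, -3.04290414e-05,
        1.08858944e+00, -1.89936338e-02]), 'qvel': array([-1.10829771e-04,  3.84248121e-04, -1.95778453e-03,  8.99279684e-06,
        7.08919121e-05,  1.42060447e-03]), 'joint_torque': array([-1.72379590e-03, -5.44619608e+01, -2.73668772e+01,  6.41619111e-02,
        2.28783960e-02, -1.34052730e-04]), 'ee_pos': array([193.30264986, 593.79005071, 221.92548781]), 'orientation': array([-4.92344079e-01, -3.10253640e+00,  2.29511774e-03]), 'ft_force': array([ 0.75619423, -0.14269983, -0.00711748]), 'moment': array([ 0.01538138, -0.01487672,  0.03566953]), 'grasp_force': 0.0, 'width': 87.80577383368951}
scene (array([[504.21778248,   0.        , 320.37803328],
       [  0.        , 504.21778248, 242.28665283],
       [  0.        ,   0.        ,   1.        ]]), array([[ 6.91975021e-01,  4.94869282e-01, -5.25618649e-01,
         1.37528312e+03],
       [ 7.21751078e-01, -4.90046095e-01,  4.88804875e-01,
        -7.08692654e+02],
       [-1.56828490e-02, -7.17606590e-01, -6.96272095e-01,
         1.10868822e+03],
       [ 0.00000000e+00,  0.00000000e+00,  0.00000000e+00,
         1.00000000e+00]]))
top (array([[514.58679609,   0.        , 318.8958829 ],
       [  0.        , 514.58679609, 238.84386701],
       [  0.        ,   0.        ,   1.        ]]), array([[ 1.61048560e-02, -9.98236587e-01,  5.71344885e-02,
         5.17842571e+02],
       [-9.99869573e-01, -1.61478278e-02, -2.90490407e-04,
        -2.19272383e+01],
       [ 1.21257604e-03, -5.71223583e-02, -9.98366449e-01,
         1.38219034e+03],
       [ 0.00000000e+00,  0.00000000e+00,  0.00000000e+00,
         1.00000000e+00]]))
```

View pics/top0.png

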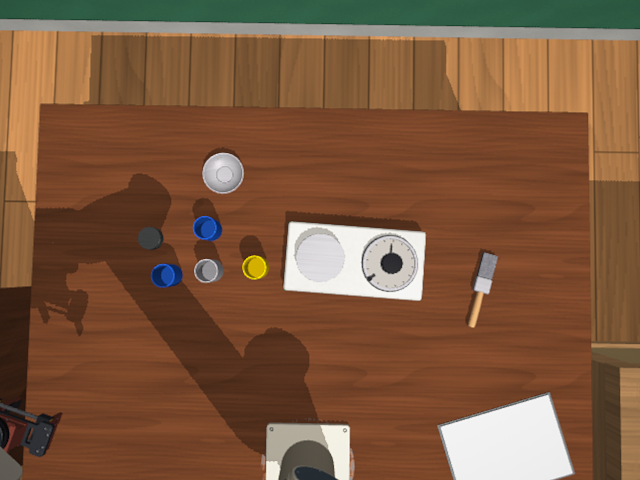

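View pics/scene0.png

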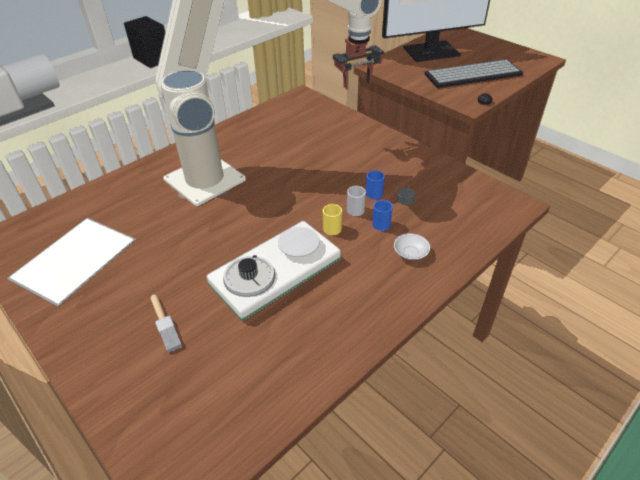

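The cup candidates in the top view are steel (208,271), blue (207,229), blue (166,276) and yellow (255,268). Only the steel one at (208,271) fits "steel cup"; it is at (356,201) in the scene view. The broad zero mark appears to be at about (371,277) and the pointer at about (391,248). I'll confirm both in a crop while measuring.

```bash
python3 - <<'E'
from h import *
t=np.load("top0.npz"); im,d=t["im"],t["d"]; C=cloud("top",d)
def fit(mask,name):
    m=mask.astype(np.uint8); n,l,s,c=cv2.connectedComponentsWithStats(m)
    for i in range(1,n):
        if s[i,4]>60:
            p=C[l==i]; ct=cv2.findContours((l==i).astype(np.uint8),0,1)[0]; (u,v),r=cv2.minEnclosingCircle(max(ct,key=len))
            z=np.percentile(p[:,2],95); print(name,s[i,4],"px",(round(u),round(v)),"z",z.round(),"xy",ray("top",u,v,z)[:2].round(1),"r",round(r*(1382-z)/514.6,1))
Z=C[...,2]; on=(d>0)&(C[...,0]>330)&(C[...,0]<800)&(abs(C[...,1])<480)
fit(on&(Z>70)&(Z<90),"z70-90"); fit(on&(Z>92)&(Z<115),"knobtop"); fit(on&(Z>15)&(Z<40),"z15-40"); fit(on&(Z>42)&(Z<58),"housing")
h=on&(Z>42)&(Z<58); ct=max(cv2.findContours((on&(Z>42)&(Z<120)).astype(np.uint8)[:,280:430].copy(),0,1)[0],key=len)+[280,0]
b=cv2.boxPoints(cv2.minAreaRect(ct)); w=np.array([ray("top",*q,50)[:2] for q in b]); print(w.round(1),w.mean(0))
a=cv2.resize(im[205:300,150:290],None,fx=3.9,fy=3.9,interpolation=2);e=cv2.resize(im[228:300,350:430],None,fx=5,fy=5,interpolation=2)
o=np.zeros((600,800,3),np.uint8);o[:a.shape[0]-140+0,:a.shape[1]]=a[:a.shape[0]-140]
o=np.zeros((600,800,3),np.uint8);a=cv2.resize(a,(390,265));o[:265,:390]=a;o[:360,400:]=e
cv2.imwrite("pics/c0.png",o[:360,:,::-1])
E
```

```text
z70-90 116 px (204, 227) z 84.0 xy [617.4 268.1] r 30.1
z70-90 1855 px (320, 257) z 83.0 xy [546.  -24.8] r 61.6
z70-90 105 px (254, 267) z 84.0 xy [519.7 140.9] r 30.0
z70-90 121 px (206, 270) z 84.0 xy [508.4 261.2] r 30.8
z70-90 123 px (162, 275) z 84.0 xy [495.7 370.4] r 30.9
knobtop 352 px (391, 263) z 107.0 xy [ 534.9 -202.4] r 26.7
z15-40 496 px (222, 173) z 33.0 xy [766.4 236.2] r 53.5
z15-40 427 px (149, 237) z 34.0 xy [592.1 422.2] r 31.9
z15-40 720 px (477, 289) z 24.0 xy [ 470.1 -440.6] r 99.3
housing 5253 px (354, 261) z 55.0 xy [ 538.1 -113.7] r 195.9
[[ 462.4   70.1]
 [ 641.1   59.6]
 [ 618.6 -300.1]
 [ 440.2 -286.8]] [ 540.60682913 -114.31246397]
```

View pics/c0.png

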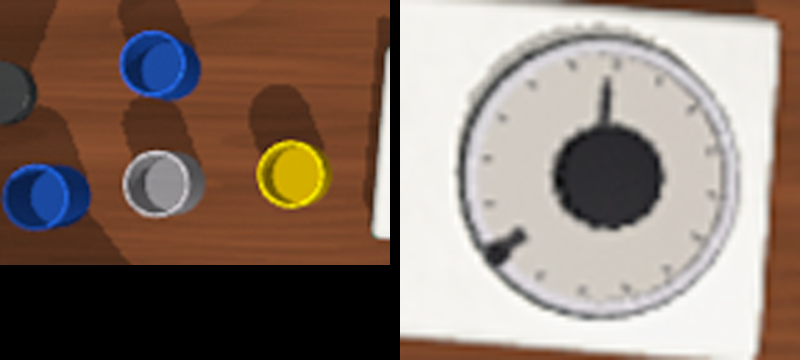

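The crop confirms the steel cup at (157,183), full frame (206,270). Its rim height and 30 mm radius both fit. It also shows the broad mark with its pip at the lower left of the dial, (510,245), and the pointer towards the top, (605,85). The cup is at about (508,262), the pan at (546,-25) and the knob at (535,-203). Pan to knob measures 178 mm against the 180 mm given.

I'll turn the fingers to 45° between the neighbouring cups and move above the steel cup.

```bash
python3 -m creep '{"delta_pos":[[0,0,0],[0,0,0],[0,0,0],[0,0,0],[-0.038,-0.001,0],[-0.038,-0.001,0],[-0.038,-0.001,0],[-0.038,-0.001,0],[-0.038,-0.001,0],[-0.038,-0.001,0],[-0.038,-0.001,0],[-0.038,-0.001,0],[-0.038,-0.001,0],[-0.038,-0.001,0],[-0.038,-0.001,0],[-0.038,-0.001,0],[0,0,0],[0,0,0],[0,0,0]],"twist":[[0,0,6.75],[0,0,6.75],[0,0,6.75],[0,0,6.75],[0,0,0],[0,0,0],[0,0,0],[0,0,0],[0,0,0],[0,0,0],[0,0,0],[0,0,0],[0,0,0],[0,0,0],[0,0,0],[0,0,0],[0,0,0],[0,0,0],[0,0,0]]}' 1
cat >> h.py <<'E'
from scipy.spatial.transform import Rotation as Ro
def to(x,y,z):
    o=get_obs(); R=Ro.from_rotvec(o["orientation"]); M=R.as_matrix()
    print("tcp",np.round(o["ee_pos"],1),"tool delta mm",(M.T@(np.array([x,y,z])-o["ee_pos"])).round(1),"yaw y",np.degrees(np.arctan2(M[1,1],M[0,1])).round(1),"zax",M[:,2].round(4),"q6",o["qpos"][5].round(2),"F",o["ft_force"].round(1),"w",round(o["width"],1),"t",o["t"])
E
python3 -c "
from h import *
to(508,262,36)
print(ray('top',206,270,80), ray('top',320,257,78),ray('top',391,263,102))"
```

```text
t: 1.68
ee_pos: [506.7, 263.2, 222.3]
orientation: [-1.204, -2.901, 0.001]
ft_force: [0.4, -0.7, -0.4]
width: 87.7
grasp_force: 0.0
tcp [506.7 263.2 222.3] tool delta mm [ -1.9   0.3 186.3] yaw y 44.9 zax [-1.2e-03 -1.0e-04 -1.0e+00] q6 -0.33 F [ 0.4 -0.7 -0.4] w 87.7 t 1.6833
[508.95685997 261.48076102  80.        ] [546.45651303 -25.84561556  78.        ] [ 533.87070485 -202.46842644  102.        ]
```

```bash
python3 -m creep '{"delta_pos":[[-0.002,0,0.025],[0,0,0.025],[0,0,0.025],[0,0,0.025],[0,0,0.025],[0,0,0.02],[0,0,0.02],[0,0,0.015],[0,0,0.006],[0,0,0],[0,0,0],[0,0,0]],"twist":[[0,0,0],[0,0,0],[0,0,0],[0,0,0],[0,0,0],[0,0,0],[0,0,0],[0,0,0],[0,0,0],[0,0,0],[0,0,0],[0,0,0]]}' 1
python3 -m creep '{"delta_pos":[[0,0,0],[0,0,0],[0,0,0],[0,0,0],[0,0,0],[0,0,0],[0,0,0],[0,0,0],[0,0,0],[0,0,0]],"twist":[[0,0,0],[0,0,0],[0,0,0],[0,0,0],[0,0,0],[0,0,0],[0,0,0],[0,0,0],[0,0,0],[0,0,0]]}' 0
```

```text
t: 2.68
ee_pos: [509.0, 262.6, 37.7]
orientation: [1.202, 2.902, 0.002]
ft_force: [0.9, -0.4, -0.3]
width: 88.2
grasp_force: 0.0
t: 3.52
ee_pos: [508.8, 261.7, 37.0]
orientation: [1.203, 2.902, 0.0]
ft_force: [-0.5, -0.9, 5.4]
width: 59.5
grasp_force: 29.6
```

```bash
python3 -m creep '{"delta_pos":[[0,0,-0.01],[0,0,-0.02],[0,0,-0.02],[0,0,-0.025],[0,0,-0.025],[0,0,-0.02],[0,0,-0.01],[0,0,0],[0,0,0]],"twist":[[0,0,0],[0,0,0],[0,0,0],[0,0,0],[0,0,0],[0,0,0],[0,0,0],[0,0,0],[0,0,0]]}' 0
python3 -m creep '{"delta_pos":[[-0.012,-0.009,0],[-0.021,-0.016,0],[-0.021,-0.016,0],[-0.021,-0.016,0],[-0.021,-0.016,0],[-0.021,-0.016,0],[-0.021,-0.016,0],[-0.021,-0.016,0],[-0.021,-0.016,0],[-0.021,-0.016,0],[-0.021,-0.016,0],[-0.009,-0.008,0],[0,0,0],[0,0,0],[0,0,0],[0,0,0]],"twist":[[0,0,0],[0,0,0],[0,0,0],[0,0,0],[0,0,0],[0,0,0],[0,0,0],[0,0,0],[0,0,0],[0,0,0],[0,0,0],[0,0,0],[0,0,0],[0,0,0],[0,0,0],[0,0,0]]}' 0
python3 - <<'E'
from h import *
to(546.5,-25.5,115)
im,d=get_image("scene"); im2,d2=get_image("top")
cv2.imwrite("pics/s1.png",np.hstack([cv2.resize(im[130:330,180:400],None,fx=1.8,fy=1.8),cv2.resize(im2[160:310,240:430],None,fx=2.1,fy=2.4)])[...,::-1])
E
```

```text
t: 4.27
ee_pos: [508.4, 261.6, 166.5]
orientation: [1.203, 2.902, 0.0]
ft_force: [-0.8, 0.2, -2.5]
width: 59.6
grasp_force: 29.6
t: 5.6
ee_pos: [546.2, -25.7, 166.2]
orientation: [-1.201, -2.902, 0.0]
ft_force: [-0.2, 0.4, -1.8]
width: 59.6
grasp_force: 29.6
tcp [546.2 -25.7 166.2] tool delta mm [-0.1  0.4 51.2] yaw y 45.0 zax [-1.e-03  3.e-04 -1.e+00] q6 -0.85 F [-0.2  0.4 -1.8] w 59.6 t 5.6
```

View pics/s1.png

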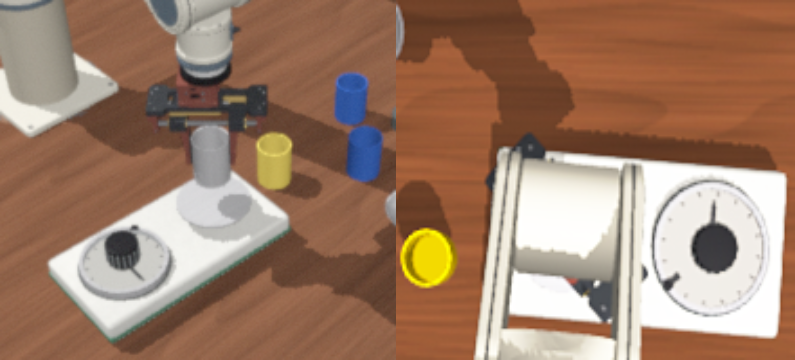

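The left panel shows the cup hanging upright over the pan (about (212,160)), and the arm agrees to within 1 mm. I'll lower it slowly.

```bash
python3 -m creep '{"delta_pos":[[0,0,0.01],[0,0,0.012],[0,0,0.012],[0,0,0.008],[0,0,0.004],[0,0,0.002],[0,0,0],[0,0,0],[0,0,0]],"twist":[[0,0,0],[0,0,0],[0,0,0],[0,0,0],[0,0,0],[0,0,0],[0,0,0],[0,0,0],[0,0,0]]}' 0
python3 -m creep '{"delta_pos":[[0,0,0.001],[0,0,0.001],[0,0,0.001],[0,0,0.001],[0,0,0.001],[0,0,0.001],[0,0,0.001],[0,0,0.001],[0,0,0],[0,0,0],[0,0,0],[0,0,0]],"twist":[[0,0,0],[0,0,0],[0,0,0],[0,0,0],[0,0,0],[0,0,0],[0,0,0],[0,0,0],[0,0,0],[0,0,0],[0,0,0],[0,0,0]]}' 0
python3 -c "
from h import *
to(546.5,-25.5,109)"
```

```text
t: 6.45
ee_pos: [547.0, -26.9, 119.1]
orientation: [1.203, 2.901, 0.0]
ft_force: [-0.7, 1.2, -2.2]
width: 59.4
grasp_force: 29.6
t: 7.45
ee_pos: [546.7, -26.8, 110.8]
orientation: [1.203, 2.902, 0.0]
ft_force: [-0.1, 0.3, -0.6]
width: 59.4
grasp_force: 29.6
tcp [546.7 -26.8 110.8] tool delta mm [1.1 0.8 1.8] yaw y 45.0 zax [ 2.e-04 -0.e+00 -1.e+00] q6 -0.86 F [-0.1  0.3 -0.6] w 59.4 t 7.45
```

```bash
python3 -m creep '{"delta_pos":[[0,0,0.001],[0,0,0.001],[0,0,0],[0,0,0],[0,0,0]],"twist":[[0,0,0],[0,0,0],[0,0,0],[0,0,0],[0,0,0]]}' 0
python3 -m creep '{"delta_pos":[[0,0,0],[0,0,0],[0,0,0],[0,0,0],[0,0,0],[0,0,0],[0,0,0],[0,0,0],[0,0,0],[0,0,0]],"twist":[[0,0,0],[0,0,0],[0,0,0],[0,0,0],[0,0,0],[0,0,0],[0,0,0],[0,0,0],[0,0,0],[0,0,0]]}' 1
python3 -m creep '{"delta_pos":[[0,0,-0.01],[0,0,-0.02],[0,0,-0.025],[0,0,-0.025],[0,0,-0.025],[0,0,-0.015],[0,0,0],[0,0,0]],"twist":[[0,0,0],[0,0,0],[0,0,0],[0,0,0],[0,0,0],[0,0,0],[0,0,0],[0,0,0]]}' 1
```

```text
t: 7.87
ee_pos: [546.7, -26.8, 108.7]
orientation: [1.203, 2.902, 0.0]
ft_force: [-0.1, -0.4, 0.9]
width: 59.6
grasp_force: 29.6
t: 8.7
ee_pos: [546.6, -26.8, 108.7]
orientation: [-1.203, -2.902, -0.0]
ft_force: [-0.0, -0.8, -0.4]
width: 87.9
grasp_force: 0.0
t: 9.37
ee_pos: [547.0, -26.8, 229.7]
orientation: [1.202, 2.9, 0.001]
ft_force: [-0.8, -0.5, 0.6]
width: 87.6
grasp_force: 0.0
```

```bash
cat >> h.py <<'E'
def dial(n,c,save=None,z=58):
    im,d=get_image(n); g=im.max(2)
    K,T=P(n); Ti=np.linalg.inv(T)
    def px(w):
        q=(Ti[:3,:3]@np.asarray(w).T).T+Ti[:3,3]; q=q@K.T; return q[:,:2]/q[:,2:]
    # metric rectified view of the dial plane: 0.25 mm/px, x up, y left, +-80 mm
    w=np.array([[c[0]+80,c[1]+80,z],[c[0]+80,c[1]-80,z],[c[0]-80,c[1]-80,z],[c[0]-80,c[1]+80,z]],float)
    H=cv2.getPerspectiveTransform(px(w).astype(np.float32),np.float32([[0,0],[640,0],[640,640],[0,640]]))
    r=cv2.warpPerspective(im,H,(640,640),flags=cv2.INTER_CUBIC); k=r.max(2)<100
    v,u=np.mgrid[:640,:640]; X=(320-v)/4; Y=(320-u)/4; R=np.hypot(X,Y); A=np.degrees(np.arctan2(Y,X))
    m=(k&(R>38)&(R<66)).astype(np.uint8); N,l,s,_=cv2.connectedComponentsWithStats(m)
    for i in range(1,N):
        if s[i,4]>250:
            q=l==i; mx,my=X[q].mean(),Y[q].mean(); print(n,"area mm2",round(s[i,4]/16),"r",R[q].min().round(1),R[q].max().round(1),"ang",np.degrees(np.arctan2(my,mx)).round(1), "tip/inner pts", c[0]+X[q][[R[q].argmin(),R[q].argmax()]].round(1),c[1]+Y[q][[R[q].argmin(),R[q].argmax()]].round(1))
    if save: cv2.imwrite(save,cv2.resize(r,(400,400))[...,::-1])
    return r,im,d
E
python3 - <<'E'
from h import *
c=(533.9,-202.5)
a,im,d=dial("top",c); b,im2,d2=dial("scene",c)
cv2.imwrite("pics/d1.png",np.hstack([cv2.resize(a,(400,400)),cv2.resize(b,(400,400))])[...,::-1])
E
```

```text
top area mm2 31 r 38.0 49.6 ang -48.6 tip/inner pts [559.9 566.7] [-230.3 -239.7]
top area mm2 118 r 47.4 66.0 ang 128.1 tip/inner pts [504.7 492.7] [-165.3 -151. ]
scene area mm2 1228 r 38.0 64.6 ang 152.2 tip/inner pts [510.9 474.1] [-172.3 -178. ]
```

View pics/d1.png

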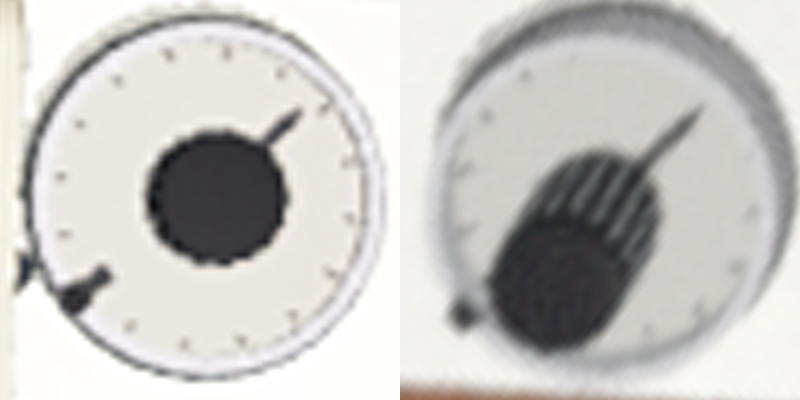

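The left panel, rectified at 0.4 mm/px, shows the pointer now at the upper right, (300,112), so the cup is loading the pan. The mark is at (108,270) and its pip at (75,300). Angles about the axis at roughly (534.5,-204.5) are 127° for the mark and -47.5° for the pointer. That means about 175° clockwise, plus the play. I'll move over the knob at yaw 80 so the whole turn stays within joint 6's range.

```bash
python3 -m creep '{"delta_pos":[[0,0,0],[0,0,0],[0,0,0],[0,0,0],[0,0,0],[-0.0023,-0.0221,0],[-0.0023,-0.0221,0],[-0.0023,-0.0221,0],[-0.0023,-0.0221,0],[-0.0023,-0.0221,0],[-0.0023,-0.0221,0],[-0.0023,-0.0221,0],[-0.0023,-0.0221,0],[0,0,0],[0,0,0],[0,0,0]],"twist":[[0,0,-7],[0,0,-7],[0,0,-7],[0,0,-7],[0,0,-7],[0,0,0],[0,0,0],[0,0,0],[0,0,0],[0,0,0],[0,0,0],[0,0,0],[0,0,0],[0,0,0],[0,0,0],[0,0,0]]}' 1
python3 - <<'E'
from h import *
to(534.5,-204.5,72)
im,d=get_image("top")
im2,d=get_image("scene")
# cup on the pan: rim, steel, in the cloud
C=cloud("scene",d); m=(C[...,2]>135)&(C[...,2]<165)&(abs(C[...,0]-546)<60)&(abs(C[...,1]+25)<60); p=C[m]; print(len(p),p.mean(0) if len(p) else '', np.percentile(p,[2,98],axis=0) if len(p) else '')
E
```

```text
t: 10.8
ee_pos: [533.3, -203.4, 227.5]
orientation: [-0.275, -3.127, -0.002]
ft_force: [0.0, 0.5, -0.0]
width: 88.0
grasp_force: 0.0
tcp [ 533.3 -203.4  227.5] tool delta mm [ -1.7  -1.  155.5] yaw y 79.9 zax [-0.0021  0.0012 -1.    ] q6 -1.78 F [ 0.   0.5 -0. ] w 88.0 t 10.8
201 [547.54690635 -27.43185613 144.2067244 ] [[517.46738446 -55.72286279 135.63129573]
 [575.57710044   2.21345406 152.92396839]]
```

```bash
python3 -m creep '{"delta_pos":[[-0.0017,-0.001,0.02],[0,0,0.025],[0,0,0.025],[0,0,0.025],[0,0,0.02],[0,0,0.015],[0,0,0.012],[0,0,0.008],[0,0,0.005],[0,0,0],[0,0,0],[0,0,0]],"twist":[[0,0,0],[0,0,0],[0,0,0],[0,0,0],[0,0,0],[0,0,0],[0,0,0],[0,0,0],[0,0,0],[0,0,0],[0,0,0],[0,0,0]]}' 1
python3 -m creep '{"delta_pos":[[0,0,0],[0,0,0],[0,0,0],[0,0,0],[0,0,0],[0,0,0],[0,0,0],[0,0,0],[0,0,0],[0,0,0]],"twist":[[0,0,0],[0,0,0],[0,0,0],[0,0,0],[0,0,0],[0,0,0],[0,0,0],[0,0,0],[0,0,0],[0,0,0]]}' 0
python3 -c "
from h import *
to(534.5,-204.5,72);print(get_obs()['moment'])"
```

```text
t: 11.9
ee_pos: [536.1, -205.6, 74.5]
orientation: [0.275, 3.128, -0.001]
ft_force: [0.8, -0.3, 0.1]
width: 87.6
grasp_force: 0.0
t: 12.73
ee_pos: [535.6, -204.3, 73.9]
orientation: [-0.275, -3.13, -0.002]
ft_force: [0.0, 6.6, 2.6]
width: 51.7
grasp_force: 30.0
tcp [ 535.6 -204.3   73.9] tool delta mm [ 1.1 -0.4  1.9] yaw y 79.9 zax [ 1.0e-04  1.3e-03 -1.0e+00] q6 -1.78 F [0.  6.6 2.6] w 51.7 t 12.7333
[ 0.88012813 -0.11851737 -0.10671392]
```

```bash
for i in 1; do python3 -m creep '{"delta_pos":[[0,0,0],[0,0,0],[0,0,0],[0,0,0],[0,0,0],[0,0,0],[0,0,0],[0,0,0],[0,0,0],[0,0,0],[0,0,0],[0,0,0],[0,0,0],[0,0,0],[0,0,0],[0,0,0]],"twist":[[0,0,5],[0,0,5],[0,0,5],[0,0,5],[0,0,5],[0,0,5],[0,0,5],[0,0,5],[0,0,5],[0,0,5],[0,0,5],[0,0,5],[0,0,5],[0,0,5],[0,0,0],[0,0,0]]}' 0; done
python3 - <<'E'
from h import *
to(534.5,-204.5,72);print(get_obs()['moment'])
c=(534.5,-204.5)
a,im,d=dial("top",c); b,im2,d2=dial("scene",c)
cv2.imwrite("pics/d2.png",np.hstack([cv2.resize(a,(400,400)),cv2.resize(b,(400,400))])[...,::-1])
E
```

```text
t: 14.07
ee_pos: [533.5, -206.3, 73.8]
orientation: [-2.018, -2.404, 0.005]
ft_force: [-6.9, -7.5, 7.4]
width: 51.8
grasp_force: 30.0
tcp [ 533.5 -206.3   73.8] tool delta mm [1.6 1.3 1.8] yaw y 10.0 zax [-3.7e-03 -9.0e-04 -1.0e+00] q6 -0.56 F [-6.9 -7.5  7.4] w 51.8 t 14.0667
[-1.20955051  1.51355461  0.00741014]
top area mm2 579 r 38.0 66.0 ang 14.1 tip/inner pts [566.5 599.3] [-184.  -191.7]
top area mm2 116 r 48.1 66.0 ang 64.3 tip/inner pts [555.  567.7] [-161.  -147.5]
top area mm2 496 r 38.0 66.0 ang 143.1 tip/inner pts [511.5 477.5] [-174.3 -171.3]
top area mm2 240 r 49.1 66.0 ang -146.9 tip/inner pts [487. 486.] [-217.  -249.3]
top area mm2 19 r 49.0 58.5 ang 168.5 tip/inner pts [486.5 477.3] [-194.5 -192.3]
scene area mm2 19 r 63.8 66.0 ang 70.3 tip/inner pts [556.3 560.3] [-144.5 -143.7]
scene area mm2 1956 r 38.0 66.0 ang 140.5 tip/inner pts [534.7 521.7] [-166.5 -139.7]
scene area mm2 16 r 38.0 41.0 ang 118.7 tip/inner pts [514.  512.7] [-172.5 -169.7]
```

View pics/d2.png

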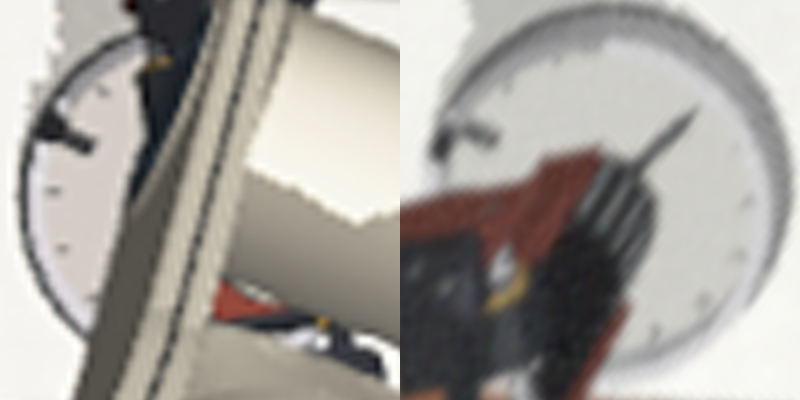

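The right panel shows both the mark (480,135) and the pointer (695,112) clear of the gripper. The dial moved 63° for the 70° commanded, so the play is taken up and about 112° remains. I'll turn 100° more, then look.

```bash
python3 -m creep '{"delta_pos":[[0,0,0],[0,0,0],[0,0,0],[0,0,0],[0,0,0],[0,0,0],[0,0,0],[0,0,0],[0,0,0],[0,0,0],[0,0,0],[0,0,0],[0,0,0],[0,0,0],[0,0,0],[0,0,0],[0,0,0],[0,0,0],[0,0,0],[0,0,0]],"twist":[[0,0,5],[0,0,5],[0,0,5],[0,0,5],[0,0,5],[0,0,5],[0,0,5],[0,0,5],[0,0,5],[0,0,5],[0,0,5],[0,0,5],[0,0,5],[0,0,5],[0,0,5],[0,0,5],[0,0,5],[0,0,5],[0,0,5],[0,0,5]]}' 0
python3 -m creep '{"delta_pos":[[0,0,0],[0,0,0],[0,0,0]],"twist":[[0,0,0],[0,0,0],[0,0,0]]}' 0
python3 - <<'E'
from h import *
to(534.5,-204.5,72)
c=(534.5,-204.5)
a,im,d=dial("top",c); b,im2,d2=dial("scene",c)
cv2.imwrite("pics/d3.png",np.hstack([cv2.resize(a,(400,400)),cv2.resize(b,(400,400))])[...,::-1])
E
```

```text
t: 15.83
ee_pos: [530.2, -203.7, 73.7]
orientation: [-3.138, 0.007, 0.016]
ft_force: [-17.5, 6.0, 20.0]
width: 51.8
grasp_force: 30.0
t: 16.08
ee_pos: [530.3, -203.7, 73.7]
orientation: [-3.138, 0.001, 0.016]
ft_force: [-17.6, 4.5, 19.4]
width: 51.7
grasp_force: 30.0
tcp [ 530.3 -203.7   73.7] tool delta mm [4.3 0.8 1.7] yaw y -90.0 zax [-0.0103  0.0036 -0.9999] q6 1.18 F [-17.6   4.5  19.4] w 51.7 t 16.0833
top area mm2 2517 r 38.0 66.0 ang 91.4 tip/inner pts [564.7 547.3] [-181.5 -139.7]
top area mm2 20 r 48.1 59.1 ang 167.3 tip/inner pts [487.5 477. ] [-194.3 -191. ]
scene area mm2 97 r 53.2 64.6 ang -36.7 tip/inner pts [577.  586.5] [-236.5 -242.7]
scene area mm2 1895 r 38.0 66.0 ang 153.6 tip/inner pts [511.5 469.7] [-174.3 -191.7]
```

View pics/d3.png

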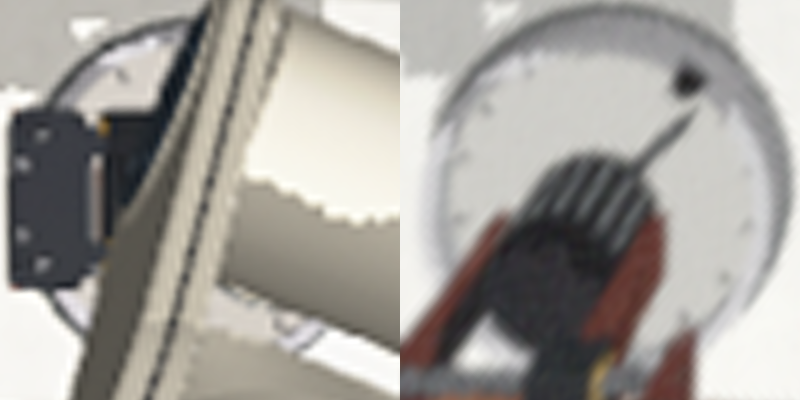

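In the right panel the mark and pip blob at (688,78) is about 12° short of the pointer direction (tip at (695,110)), which matches the prediction. I'll turn 12° more, gently, then release, retract and measure.

```bash
python3 -m creep '{"delta_pos":[[0,0,0],[0,0,0],[0,0,0],[0,0,0],[0,0,0],[0,0,0],[0,0,0],[0,0,0]],"twist":[[0,0,2],[0,0,3],[0,0,3],[0,0,2],[0,0,2],[0,0,0],[0,0,0],[0,0,0]]}' 0
python3 -m creep '{"delta_pos":[[0,0,0],[0,0,0],[0,0,0],[0,0,0],[0,0,0],[0,0,0],[0,0,0],[0,0,0]],"twist":[[0,0,0],[0,0,0],[0,0,0],[0,0,0],[0,0,0],[0,0,0],[0,0,0],[0,0,0]]}' 1
python3 -m creep '{"delta_pos":[[0,0,-0.01],[0,0,-0.02],[0,0,-0.025],[0,0,-0.025],[0,0,-0.025],[0,0,-0.025],[0,0,0],[0,0,0]],"twist":[[0,0,0],[0,0,0],[0,0,0],[0,0,0],[0,0,0],[0,0,0],[0,0,0],[0,0,0]]}' 1
python3 -c "
from h import *
to(380,-205,205)"
```

```text
t: 16.85
ee_pos: [530.3, -203.1, 73.7]
orientation: [-3.121, 0.329, 0.017]
ft_force: [-16.4, 6.7, 20.6]
width: 51.3
grasp_force: 30.0
t: 17.52
ee_pos: [535.5, -205.4, 73.6]
orientation: [3.124, -0.329, 0.0]
ft_force: [-0.2, 0.1, 0.5]
width: 88.1
grasp_force: 0.0
t: 18.18
ee_pos: [536.4, -205.8, 205.8]
orientation: [3.123, -0.329, 0.006]
ft_force: [0.4, 0.4, -0.8]
width: 87.6
grasp_force: 0.0
tcp [ 536.4 -205.8  205.8] tool delta mm [-153.1   31.9    0.2] yaw y -102.0 zax [ 0.0037 -0.0015 -1.    ] q6 1.39 F [ 0.4  0.4 -0.8] w 87.6 t 18.1833
```

```bash
python3 -m creep '{"delta_pos":[[-0.0255,0.0053,0],[-0.0255,0.0053,0],[-0.0255,0.0053,0],[-0.0255,0.0053,0],[-0.0255,0.0053,0],[-0.0255,0.0053,0],[0,0,0]],"twist":[[0,0,0],[0,0,0],[0,0,0],[0,0,0],[0,0,0],[0,0,0],[0,0,0]]}' 1
python3 - <<'E'
from h import *
c=(534.5,-204.5)
a,im,d=dial("top",c); b,im2,d2=dial("scene",c)
cv2.imwrite("pics/d4.png",np.hstack([cv2.resize(a,(400,400)),cv2.resize(b,(400,400))])[...,::-1])
E
```

```text
t: 18.77
ee_pos: [373.9, -202.9, 202.1]
orientation: [-3.122, 0.331, 0.009]
ft_force: [1.2, 0.3, -0.5]
width: 87.8
grasp_force: 0.0
top area mm2 135 r 38.0 66.0 ang -47.4 tip/inner pts [561.3 579.3] [-231.5 -253. ]
scene area mm2 91 r 52.0 64.6 ang -49.0 tip/inner pts [570.  574.7] [-242.5 -255. ]
scene area mm2 1314 r 38.0 66.0 ang 150.6 tip/inner pts [511.5 477.5] [-174.3 -171.3]
```

View pics/d4.png

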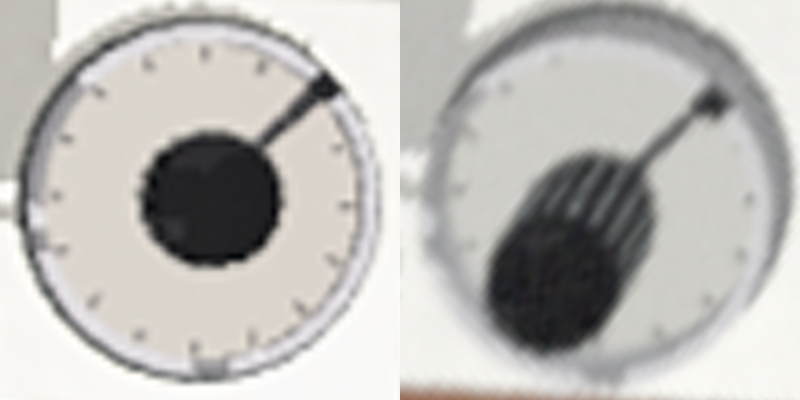

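In both panels the broad mark now continues straight out from the pointer: left pointer (290,120) to mark (322,88), right mark at (710,100). I'll check it numerically by comparing the pointer's angle with the mark's.

```bash
python3 - <<'E'
from h import *
for n,c0 in (("top",(534.5,-204.5)),("top",(534.5,-203)),("top",(533.5,-205.5))):
    r,im,d=dial(n,c0); v,u=np.mgrid[:640,:640]; X=(320-v)/4;Y=(320-u)/4;R=np.hypot(X,Y);A=np.degrees(np.arctan2(Y,X)); k=(r.max(2)<110)&(abs(A+45)<25)
    for lo,hi in((36,40),(40,44),(44,48),(48,52),(52,56),(56,60),(60,66)):
        q=k&(R>=lo)&(R<hi); print(lo,hi,A[q].mean().round(1),"width mm",round(q.sum()/16/(hi-lo),1))
o=get_obs();print(o["t"],o["ft_force"])
im,d=get_image("scene");C=cloud("scene",d); m=(C[...,2]>135)&(C[...,2]<165)&(abs(C[...,0]-546)<60)&(abs(C[...,1]+25)<60); p=C[m]; print(np.percentile(p,[2,98],axis=0).round(1))
E
```

```text
top area mm2 135 r 38.0 66.0 ang -47.4 tip/inner pts [561.3 579.3] [-231.5 -253. ]
36 40 -47.3 width mm 3.8
40 44 -47.2 width mm 4.0
44 48 -47.4 width mm 3.8
48 52 -47.6 width mm 4.6
52 56 -47.4 width mm 5.4
56 60 -47.2 width mm 5.5
60 66 -47.4 width mm 8.1
top area mm2 128 r 38.0 66.0 ang -48.4 tip/inner pts [560.5 579.3] [-230.8 -251.5]
36 40 -48.9 width mm 3.7
40 44 -48.5 width mm 3.8
44 48 -48.6 width mm 4.0
48 52 -48.7 width mm 4.2
52 56 -48.5 width mm 5.4
56 60 -48.2 width mm 5.4
60 66 -48.2 width mm 7.3
top area mm2 135 r 38.0 66.0 ang -45.9 tip/inner pts [560.5 582. ] [-232.3 -250.3]
36 40 -45.1 width mm 3.8
40 44 -45.3 width mm 3.9
44 48 -45.7 width mm 3.8
48 52 -46.0 width mm 4.6
52 56 -45.9 width mm 5.4
56 60 -45.8 width mm 5.6
60 66 -46.1 width mm 8.1
19.0167 [ 0.44903802  0.04022765 -1.05665967]
[[517.5 -56.4 135.5]
 [575.9   1.7 153.1]]
```

The pointer and the mark line up to within about 0.3°, and the cup stands where it was placed. The arm is clear of everything, so I'm handing in.

```bash
python3 -c "
from workcell import *
print(close_job())"
```

```text
the job is handed in; nothing more can be done
None
```

I set the steel cup upright near the middle of the pan and let it go, turned the zero mark to within about 0.3° of the pointer tip (measured from the top camera), and handed the job in with the arm clear at about 19 s; no verdict came back.

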